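# Pop the sample hatch of the slide reader

### The job

Open the slide reader with the blue hatch: with a fingertip, gently press the ribbed front edge of its hatch in once, as far as it goes, then let go so that the push-push latch releases and the hatch pops up. Keep clear above it while it swings up, do not push it down again, watch for a couple of seconds that it stays fully open, and finish touching nothing. Leave the reader with the yellow hatch shut and the things around alone; nothing is to be gripped or lifted.

Things in the scene. Friction and masses are not known exactly. Their poses are not given: they have to be found in the camera images.
- blue_reader: white slide reader fixed to the worktop, 130 mm deep (x), 104 wide (y), 110 tall. Origin: centre of its underside; -x is its front (small display), z up. On top a blue hatch, 90 mm long (x), 72 wide, 6 thick, hinged at its back edge (46 mm behind the origin, 105 mm high); shut, its top is 109 mm up, 10 mm proud of the white rim. To be opened; may be the left or right reader
- blue_reader_pad (a point): where to press, straight down: centre of the grey ribbed pad on top of the blue hatch, 75 mm in front of the hinge, 15 mm behind the front edge; moves with the hatch. Going down takes 2 to 3 N; it clicks after 5 to 6 mm and stops hard at 7 mm. Fully open, the hatch's front edge is about 68 mm higher and 30 mm further back than when shut
- blue_reader_hatch (a joint): blue hatch angle, rad: 0 shut and latched, negative pressed in (stop at -0.09), positive open (0.85 full, about 49 degrees). Held at 0 by a push-push latch. It stays in while pressed; as the finger rises the hatch follows it with 1 to 2 N, then swings fully open by its own damped spring in about 1 s and stays. Pushing it all the way down again would re-latch it
- yellow_reader: white slide reader fixed to the worktop, 130 mm deep (x), 104 wide (y), 110 tall. Origin: centre of its underside; -x is its front (small display), z up. On top a yellow hatch, 90 mm long (x), 72 wide, 6 thick, hinged at its back edge (46 mm behind the origin, 105 mm high); shut, its top is 109 mm up, 10 mm proud of the white rim. Not to be opened
- yellow_reader_hatch (a joint): yellow hatch angle, rad: 0 shut and latched, negative pressed in (stop at -0.09), positive open (0.85 full, about 49 degrees). Same latch; must stay shut
- amber_dropper: loose brown glass dropper bottle with black rubber bulb, 34 mm across, 96 mm tall; origin at the centre of its underside. Leave it alone
- blower: loose dark rubber dust blower standing on its bulb, nozzle up, 47 mm across, 116 mm tall; origin under its centre. Leave it alone
- slides: loose small white box of slides, 30 x 82 x 26 mm; origin under its centre. Leave it alone
- stain_jar: loose purple staining jar, 40 x 46 x 51 mm; origin under its centre. Leave it alone
- marker: loose white marker pen with black cap lying flat, 17 x 135 x 16 mm; origin under its centre. Leave it alone

How it is judged (in metres and radians):
On the way, in this order (a step that is already met when the one before it is completed fails the run):
1. the blue hatch is pressed in past the latch's release point by the fingers (value of joint blue_reader_hatch below -0.06 rad and contact force between the fingers and blue_reader above 0.5 N).
2. the blue hatch has popped fully open and has stayed open for 1.5 s with the fingers off it (contact force between the fingers and blue_reader below 0.05 N and value of joint blue_reader_hatch above 0.75 rad), for 1.5 s.
At the end, for the whole second after the job is handed in: The blue hatch stands open at 0.75 rad or more without the fingers touching it, the yellow hatch is shut (within 0.03 rad), and each loose thing is within 15 mm of where it stood (all of step 2 and value of joint yellow_reader_hatch between -0.03 and 0.03 rad and distance of each of amber_dropper, blower, slides, stain_jar, marker from where it was at the start of the episode below 0.015 m).
It fails at once if the blue hatch was pushed back down after it had popped up (pressed more than once) (value of joint blue_reader_hatch between 0.2 and 0.6 rad and velocity of joint blue_reader_hatch below -0.15 rad/s).
It fails at once if the blue reader was pressed with more than 40 N (contact force between the arm and blue_reader above 40 N).
It fails at once if the yellow hatch was pressed or opened (value of joint yellow_reader_hatch above 0.05 rad or value of joint yellow_reader_hatch below -0.04 rad).
It fails at once if a loose thing was knocked, pushed or lifted (distance of any of amber_dropper, blower, slides, stain_jar, marker from where it was at the start of the episode above 0.02 m).
It also fails if it takes over 34 s, if anything falls off the work surface, if the arm or the gripper's body presses on something with over 40 N, if the wrist force passes 120 N, or if a joint passes its speed limit or range.

### The arm

A 7-joint arm with a two-finger parallel gripper is mounted at the origin on a cart in front of the work surface, level with it; the furniture and walls round the work are solid. World frame = base frame: x ahead of the robot, y to its left, z up, the work surface at z = 0. Lengths are in mm, angles in rad, forces in N, time in s.
With the tool pointing down it reaches from about 350 to 900 mm from the base axis. Payload 19.9 kg.
Tool frame: the origin (TCP) lies at the very end of the fingers, on their centre line; the grasp point (between the pads) lies 19 mm behind it; z points along the fingers, y is the direction in which the jaws open and shut (so a half turn about z gives the same grasp; the last joint's range is limited). The gripper opens to 94 mm and grips with 3 to 60 N. Pads are 16 mm wide; open, the fingers measure 119 mm over their backs; the gripper's body (75 mm by 177 mm) begins 78 mm behind the grasp point.
Start: joints at [-1.254, 0.417, -0.01, 1.614, 0.005, 1.111, -0.053], TCP at [218.873, 585.398, 184.625] pointing down, gripper open.
Joint ranges: [-2.81, 2.81], [-0.39, 2.02], [-1.27, 1.25], [0.06, 2.57], [-1.19, 4.33], [0.19, 2], [-2.82, 2.82]. Speed limits (rad/s): [1.89, 1.89, 2.39, 2.39, 3.01, 3.01, 3.01].

### API

Orientations are given as a unit quaternion [x, y, z, w].
In Python, from station import bot, cams gives the robot as it stands. The module is installed in compiled form; this text tells all that it offers.
- The arm moves only by the shell command python3 -m crank 'ROWS' [OPENING] [FORCE]. ROWS is JSON, a list of rows, each a list of 2 entries, a list of its own where there are three numbers: the shift along the tool's x, y, z in units of 40 mm (1.0 is 40 mm), then the turn about the tool's z in units of 6 degrees (1.0 is 6 degrees). In form: [[[dx, dy, dz], roll], ...]. A call has 1 to 8 rows; each row is the pose to reach, as a shift and turn from the pose commanded when the call began, along the tool's axes at that moment; what a row does not reach only later rows make up. A row lasts 1/10 s, in which the tool goes at most 50 mm and 8.59 degrees, less where a joint would pass 70% of its speed; a pose out of reach is approached as far as the arm can. A call with a gripper value outside its range is refused whole. OPENING is the finger opening in mm, from 0 to 94, set as the call begins (- or left out, the last holds). The fingers move at their own pace and stop on an object; FORCE is the grip in N (left out, the last holds). Time passes only in rows, so rows that repeat a pose let the fingers close. It gives the time, the measured TCP pose, the force and the opening at its end, in the units of the state.
- bot.read_state(): the state, without advancing time (a new reading comes with each control period).
- cams.get_image(name): name is "scene" or "top" or "wrist"; returns a dict with "frame" (384x512x3 uint8, blue, green, red), "depth" (384x512 float32, mm along the optical axis (not along the pixel's ray), 0 where there is no reading), "fx", "fy", "cx", "cy" (pixels), "dist_coeffs" ([k1, k2, p1, p2, k3] as OpenCV has them; the pictures are not rectified), "rvec" (rotation vector, rad) and "tvec" (3), from world to camera coordinates, as OpenCV has them. Camera axes: x right, y down, z forward; pixel columns grow to the right and rows downward; lengths in mm; the calibration is good to about 2 mm. A picture is of the moment at which its call begins.
- bot.sign_off(): hands the job in, once; it reports no verdict.
Trained networks look in the newest picture that a camera, given by its name, has taken for a name from the list of things; names that differ only in an ending like _2 or _b are one class to them, and where a whole thing is asked for, a point or a joint stands for the part that bears it (a point fixed in the world has none). Each returns a list of dicts, best first, with "p" (0 to 1); they miss things now and then, are a little off and sometimes report something else, mostly with a low value. They report only what shows in the picture. A call takes as long as a camera call.
- cams.regions_of(camera, label): "pixels" (384x512 bool, what is visible of it) and "uv" ([column, row] in pixels, amid what is visible of it).
The state is a dict: "time": time; "joint_pos": joint angles; "joint_velocities": joint speeds; "joint_torque": joint torques, N m; "eef_pos": TCP position; "ee_rot": TCP orientation; "wrist_force": force on the tool from outside, world axes, zero at the start; "ft_torque": the same for the moment, N m; "opening": finger opening in mm.
Only numpy, scipy, OpenCV 4.12 (cv2) and the standard library are available. Lean on these libraries where they do the work, as an engineer would, in place of code of your own. Each camera call takes 0.05 s, during which the arm holds its last target.

## Working session

There is one attempt and no reset: what is moved stays moved. The work goes in short steps, Python scripts to look and compute and a shell command to move; the robot and the scene stay as the last step left them, time stands still between calls to the robot, and variables do not carry over. Pictures are saved under pics/ and viewed, and the job is handed in when it is done.

```bash
mkdir -p pics
cat > h.py <<'E'
import numpy as np, cv2
from station import bot, cams
from scipy.spatial.transform import Rotation as R
def toworld(im,uv,z=None):
    K=np.array([[im['fx'],0,im['cx']],[0,im['fy'],im['cy']],[0,0,1.]])
    uv=np.atleast_2d(np.array(uv,float))
    n=cv2.undistortPoints(uv.reshape(-1,1,2),K,np.array(im['dist_coeffs'],float)).reshape(-1,2)
    Rm=cv2.Rodrigues(np.array(im['rvec'],float))[0];t=np.array(im['tvec'],float).ravel()
    C=-Rm.T@t
    d=np.c_[n,np.ones(len(n))]
    if z is not None:
        dw=d@Rm; s=(z-C[2])/dw[:,2]; return C+dw*s[:,None]
    dep=np.array([im['depth'][int(round(v)),int(round(u))] for u,v in uv],float)
    return (d*dep[:,None]-t)@Rm
E
python3 - <<'E'
from h import *
s=bot.read_state()
for k in s: print(k,np.round(s[k],3))
for c in ['scene','top','wrist']:
    im=cams.get_image(c); cv2.imwrite(f'pics/{c}0.png',im['frame'])
    for l in ['blue_reader','blue_reader_pad','blue_reader_hatch','yellow_reader','yellow_reader_hatch','amber_dropper','blower','slides','stain_jar','marker']:
        for r in cams.regions_of(c,l)[:2]:
            m=r['pixels']; vs,us=np.nonzero(m)
            ok=im['depth'][vs,us]>0
            P=toworld(im,np.c_[us,vs][ok]) if ok.any() else np.zeros((1,3))
            print(c,l,round(r['p'],2),np.round(r['uv']),m.sum(),np.round(np.median(P,0)),np.round(np.percentile(P,2,axis=0)),np.round(np.percentile(P,98,axis=0)))
E
```

```text
time 0.0
joint_pos [-1.254  0.418 -0.01   1.614  0.005  1.111 -0.053]
joint_velocities [ 0.    -0.    -0.001 -0.    -0.     0.    -0.001]
joint_torque [-1.0000e-03 -8.5127e+01  6.3900e-01 -4.2599e+01 -4.9000e-02  1.9000e-02
  0.0000e+00]
eef_pos [218.754 585.04  184.035]
ee_rot [ 0.178  0.984 -0.001 -0.   ]
wrist_force [ 0.002 -0.184  0.155]
ft_torque [ 0.011 -0.031  0.046]
opening 94.296
scene blue_reader 0.89 [268. 200.] 1614 [477.  -4.  80.] [426. -39.   5.] [568.  71. 110.]
scene blue_reader_pad 0.53 [267. 183.] 339 [496.  24. 108.] [454. -13. 103.] [543.  65. 112.]
scene blue_reader_hatch 0.88 [269. 187.] 354 [494.  24. 108.] [453. -13.  87.] [542.  69. 112.]
scene yellow_reader 0.71 [222. 158.] 1173 [474. 317.  76.] [419. 301.   4.] [546. 406. 109.]
scene yellow_reader 0.3 [321. 259.] 342 [ 484. -297.   47.] [ 469. -313.   -2.] [ 556. -228.  102.]
scene yellow_reader_hatch 0.68 [219. 144.] 213 [487. 358. 107.] [444. 323.  87.] [537. 395. 110.]
scene amber_dropper 0.72 [278. 244.] 212 [ 415. -190.   43.] [ 404. -199.   -1.] [ 432. -177.   90.]
scene blower 0.75 [323. 259.] 326 [
[... 807 characters left out ...]
0.65 [329. 221.] 98 [ 415. -175.   53.] [ 402. -194.    6.] [ 432. -163.   99.]
top blower 0.52 [359. 201.] 130 [ 486. -283.   59.] [ 470. -309.   32.] [ 504. -268.   96.]
top slides 0.56 [128. 208.] 240 [453. 496.  26.] [427. 459.   2.] [478. 534.  32.]
top stain_jar 0.45 [129. 188.] 186 [523. 493.  50.] [507. 476.  -3.] [543. 518.  57.]
top marker 0.46 [387. 207.] 169 [ 483. -389.   14.] [ 426. -413.    2.] [ 545. -367.   23.]
wrist blue_reader_pad 0.32 [166. 369.] 2432 [423. 387.  49.] [417. 326.  16.] [479. 422.  76.]
wrist slides 0.69 [240. 359.] 430 [464. 478.  26.] [197. 458.   2.] [485. 590. 321.]
wrist stain_jar 0.68 [271. 376.] 501 [511. 507.  22.] [508. 485.   1.] [538. 522.  39.]
```

Run:
```python
import cv2
for c in ['scene','top']:
    a=cv2.imread(f'pics/{c}0.png'); 
    a=a[110:310,100:410]if c=='scene' else a[130:260,100:410]
    cv2.imwrite(f'pics/{c}0z.png',cv2.resize(a,None,fx=2.5,fy=2.5,interpolation=2))
```

```text
(no output)
```

View pics/scene0z.png

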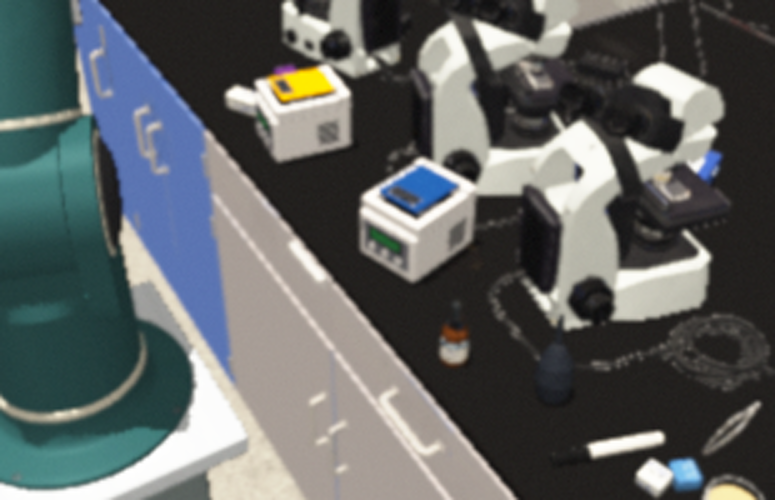

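View pics/top0z.png

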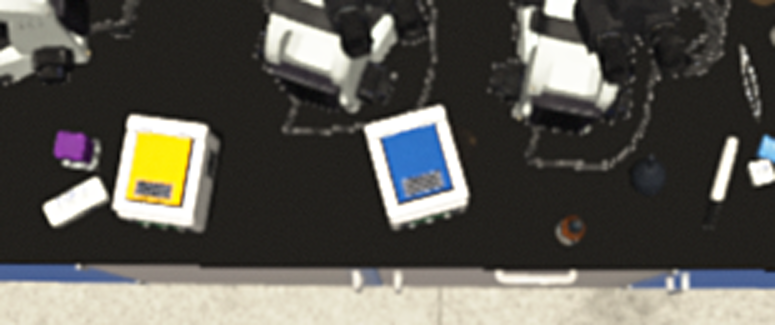

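View pics/wrist0.png

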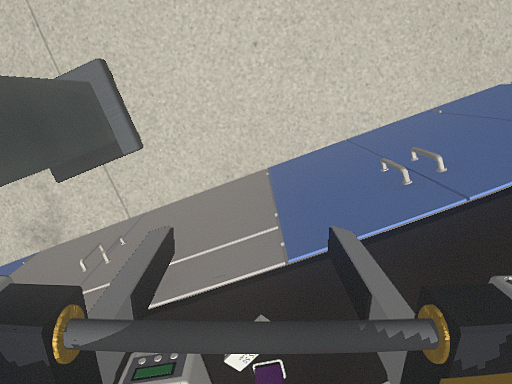

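The blue reader is the middle one, at about (266,196) in the top image. The yellow one is to its left at (162,198). The loose things are well away from both. Next I'll fit the hatch pose from both views.

```bash
cat > fit.py <<'E'
from h import *
def fit(c,tag):
    im=cams.get_image(c); f=im['frame']; cv2.imwrite(f'pics/{c}{tag}.png',f)
    rs=cams.regions_of(c,'blue_reader_hatch')
    if not rs: print(c,'none');return
    m=cv2.dilate(rs[0]['pixels'].astype(np.uint8),np.ones((9,9)))
    hsv=cv2.cvtColor(f,cv2.COLOR_BGR2HSV)
    b=((hsv[...,0]>95)&(hsv[...,0]<125)&(hsv[...,1]>110)&(m>0)).astype(np.uint8)
    b=cv2.morphologyEx(b,cv2.MORPH_CLOSE,np.ones((11,11)))
    n,l,st,_=cv2.connectedComponentsWithStats(b); k=1+np.argmax(st[1:,4]); b=l==k
    vs,us=np.nonzero(b); uv=np.c_[us,vs].astype(float)
    P=toworld(im,uv,109.); r=cv2.minAreaRect(P[:,:2].astype(np.float32)); 
    print(c,'n',len(us),'rect',np.round(r[0]),np.round(r[1]),round(r[2],1),'cent',np.round(P.mean(0),1))
    D=toworld(im,uv); print('depth pts',np.round(np.median(D,0),1), 'z pct',np.round(np.percentile(D[:,2],[5,50,95]),1))
    g=((hsv[...,1]<110)&(cv2.erode(b.astype(np.uint8),np.ones((3,3)))>0))
    v,u=np.nonzero(g)
    if len(u): print('grey pad',len(u),np.round([u.mean(),v.mean()],1),np.round(toworld(im,[[u.mean(),v.mean()]],109.),1))
if __name__=='__main__':
    s=bot.read_state(); Rm=R.from_quat(s['ee_rot']).as_matrix(); print('tool axes',np.round(Rm.T,3).tolist(),s['time'])
    fit('top','1'); fit('scene','1')
    im=cams.get_image('top'); v,u=np.mgrid[0:384:1,0:512:1]; ok=im['depth']>0
    P=toworld(im,np.c_[u[ok],v[ok]]); 
    for zmin in (120,200,250):
        q=P[(P[:,2]>zmin)&(abs(P[:,1]-20)<200)&(P[:,0]>380)]
        print(zmin,len(q),np.round(q.min(0)) if len(q) else '', [ (y, round(q[abs(q[:,1]-y)<25][:,0].min()) ) for y in range(-180,221,50) if (abs(q[:,1]-y)<25).any()])
E
python3 fit.py
```

```text
tool axes [[-0.937, 0.35, -0.0], [0.35, 0.937, -0.0], [0.0, -0.0, -1.0]] 1.65
top n 581 rect [496.  28.] [87. 70.] 15.9 cent [495.3  28.  109. ]
depth pts [494.6  28.5 109.9] z pct [105.7 109.9 114.7]
grey pad 113 [268.7 202.9] [[469.2  19.9 109. ]]
scene n 311 rect [493.  20.] [89. 71.] 15.0 cent [492.6  20.2 109. ]
depth pts [493.2  22.1 107.4] z pct [103.9 107.4 110.5]
grey pad 47 [261.4 188.2] [[468.7  17.9 109. ]]
120 7264 [ 541. -180.  121.] [(-180, 541), (-130, 549), (-80, 698), (-30, 1027), (20, 586), (70, 569), (120, 568), (170, 573), (220, 590)]
200 5664 [ 541. -180.  200.] [(-180, 541), (-130, 571), (-80, 1028), (-30, 1027), (20, 586), (70, 569), (120, 568), (170, 619), (220, 610)]
250 5116 [ 541. -180.  250.] [(-180, 541), (-130, 604), (-80, 1028), (-30, 1027), (20, 586), (70, 569), (120, 568), (170, 619), (220, 646)]
```

Both views agree: hatch centre is about (494.5, 25), yaw 15.5°, and the measured size of roughly 88×71 matches the text. The top height of 107–110 also fits. That puts the pad at about (466, 17). I'll close the fingers and travel across high.

```bash
python3 -m crank '[[[-0.6,-0.6,-0.5],0],[[-1.35,-1.4,-0.7],0],[[-2.1,-2.2,-0.7],0],[[-2.9,-3.0,-0.7],0],[[-3.7,-3.8,-0.7],0],[[-4.5,-4.6,-0.7],0],[[-5.2,-5.4,-0.7],0],[[-6,-6.2,-0.7],0]]' 0 20
```

```text
time: 2.7
eef_pos: [357.0, 267.6, 212.9]
ee_rot: [0.178, 0.984, 0.0, 0.0]
wrist_force: [0.9, 0.4, 1.2]
opening: 33.5
```

```bash
python3 -m crank '[[[-0.7,-0.7,0],-1],[[-1.4,-1.5,0],-2],[[-2.2,-2.3,0],-3],[[-3,-3.1,0],-4],[[-3.7,-3.9,0],-5],[[-4.4,-4.5,0],-6],[[-4.75,-4.9,0],-6],[[-4.75,-4.9,0],-6]]'
python3 - <<'E'
from h import *
import fit
s=bot.read_state();print(s['time'],np.round(s['eef_pos'],1),np.round(R.from_quat(s['ee_rot']).as_matrix().T,3).tolist(),np.round(s['wrist_force'],2),s['opening'])
fit.fit('wrist','2')
im=cams.get_image('scene');cv2.imwrite('pics/scene2z.png',cv2.resize(im['frame'][110:310,100:410],None,fx=2.5,fy=2.5))
E
```

```text
time: 3.5
eef_pos: [466.8, 16.2, 212.8]
ee_rot: [-0.133, 0.991, -0.0, 0.0]
wrist_force: [0.1, 0.7, -0.0]
opening: 0.7
3.5 [466.8  16.2 212.8] [[-0.965, -0.263, -0.0], [-0.263, 0.965, -0.001], [0.0, -0.001, -1.0]] [ 0.07  0.72 -0.03] 0.7210408606903205
wrist n 3205 rect [498.  29.] [88. 71.] 16.1 cent [494.3  29.6 109. ]
depth pts [494.2  29.6 110.4] z pct [109.2 110.4 111.6]
grey pad 113 [279.1 198.6] [[473.3  48.1 109. ]]
```

View pics/wrist2.png

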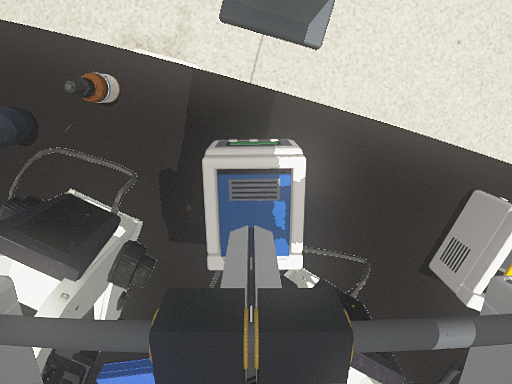

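View pics/scene2z.png

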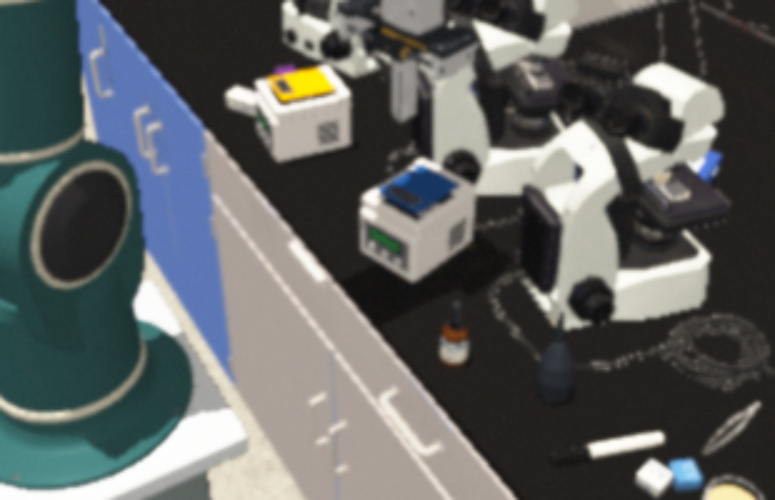

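The wrist view shows the ribbed pad at about (254,190) and the closed fingertips at (250,230). I'll convert the pad pixel to a position.

Run:
```python
from h import *
im=cams.get_image('wrist')
f=im['frame'];cv2.imwrite('pics/w3.png',cv2.resize(f[130:290,180:330],None,fx=3.7,fy=3.7,interpolation=0))
q=[[254,190],[229,179],[279,179],[229,201],[279,201],[219,170],[290,170],[205,157],[302,157]]
for a,d,e in zip(q,toworld(im,q,109.),toworld(im,q)): print(a,np.round(d,1),np.round(e,1))
```

```text
[254, 190] [470.2  25.2 109. ] [469.8  25.1 110.6]
[229, 179] [466.   -1.2 109. ] [465.6  -1.3 110.6]
[279, 179] [453.   45.7 109. ] [452.6  45.4 110.8]
[229, 201] [487.8   4.4 109. ] [487.    4.3 111.5]
[279, 201] [474.5  52.2 109. ] [474.2  52.  110.2]
[219, 170] [459.9 -12.8 109. ] [465.9 -13.7  84.3]
[290, 170] [441.5  53.3 109. ] [443.2  55.   99.8]
[205, 157] [451.1 -28.8 109. ] [454.  -30.   95.7]
[302, 157] [426.3  60.6 109. ] [440.7  82.7   0.8]
```

View pics/w3.png

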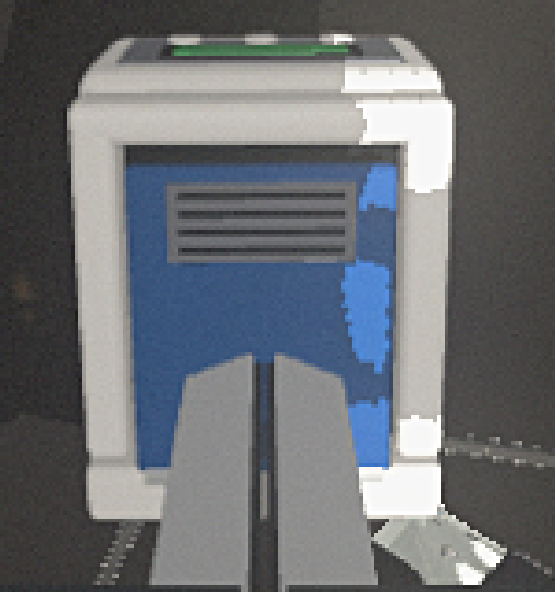

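```bash
python3 -m crank '[[[-0.03,0.05,0.6],0],[[-0.03,0.05,1.3],0],[[-0.03,0.05,1.9],0],[[-0.03,0.05,2.2],0],[[-0.03,0.05,2.35],0],[[-0.03,0.05,2.4],0],[[-0.03,0.05,2.4],0]]'
python3 - <<'E'
from h import *
s=bot.read_state();print(s['time'],np.round(s['eef_pos'],2),np.round(s['wrist_force'],2))
im=cams.get_image('wrist');cv2.imwrite('pics/w4.png',im['frame'])
E
```

```text
time: 4.4
eef_pos: [467.2, 21.4, 117.3]
ee_rot: [-0.135, 0.991, 0.0, 0.0]
wrist_force: [0.1, 0.3, -0.0]
opening: 0.2
4.4 [467.15  21.35 117.26] [ 0.12  0.28 -0.02]
```

View pics/w4.png

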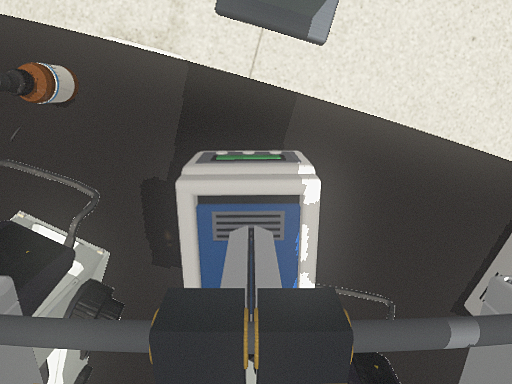

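The fingertip is centred over the pad (column 250 against 248). Now a gentle descent.

```bash
python3 -m crank '[[[0,0,0.06],0],[[0,0,0.12],0],[[0,0,0.16],0],[[0,0,0.19],0],[[0,0,0.22],0],[[0,0,0.25],0],[[0,0,0.25],0]]'
python3 - <<'E'
from h import *
s=bot.read_state();print(s['time'],np.round(s['eef_pos'],2),np.round(s['wrist_force'],2))
E
```

```text
time: 5.15
eef_pos: [466.7, 21.1, 106.5]
ee_rot: [-0.135, 0.991, -0.0, -0.0]
wrist_force: [-1.2, 0.6, 0.8]
opening: 0.4
5.15 [466.71  21.15 106.55] [-1.22  0.63  0.76]
```

```bash
python3 -m crank '[[[0,0,0.025],0],[[0,0,0.05],0],[[0,0,0.05],0]]'; python3 -m crank '[[[0,0,0.025],0],[[0,0,0.025],0]]'
```

```text
time: 5.45
eef_pos: [466.7, 21.2, 104.6]
ee_rot: [-0.135, 0.991, -0.0, -0.0]
wrist_force: [-0.6, 1.0, 0.4]
opening: 0.6
time: 5.65
eef_pos: [466.7, 21.1, 103.6]
ee_rot: [-0.135, 0.991, -0.0, -0.0]
wrist_force: [-0.1, -0.3, 0.1]
opening: 0.3
```

Run:
```python
from h import *
im=cams.get_image('wrist');cv2.imwrite('pics/w5.png',cv2.resize(im['frame'][130:300,160:340],None,fx=3.3,fy=3.3))
im=cams.get_image('scene');cv2.imwrite('pics/s5.png',cv2.resize(im['frame'][130:240,210:330],None,fx=5,fy=5))
s=bot.read_state();print(s['time'],np.round(s['eef_pos'],2),np.round(s['wrist_force'],2),np.round(s['ft_torque'],2),np.round(s['joint_torque'],2))
```

```text
5.75 [466.79  21.13 103.69] [-0.43  0.03 -0.13] [ 0.02 -0.01  0.02] [ 0.000e+00 -5.622e+01  4.850e+00 -3.456e+01  4.000e-02  6.000e-02
  1.000e-02]
```

View pics/w5.png

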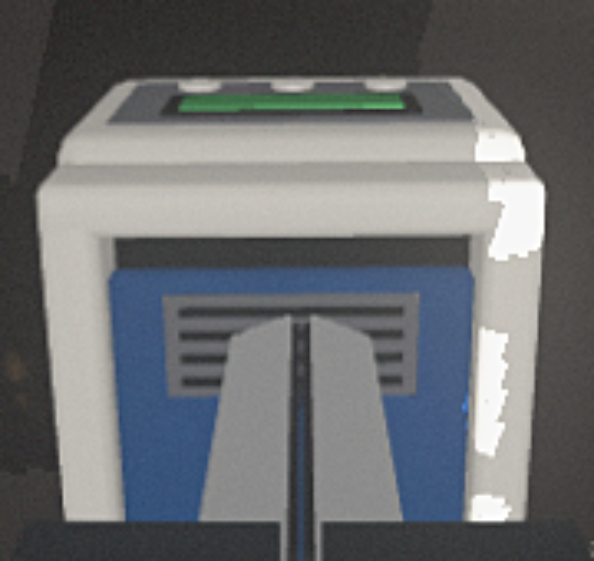

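View pics/s5.png

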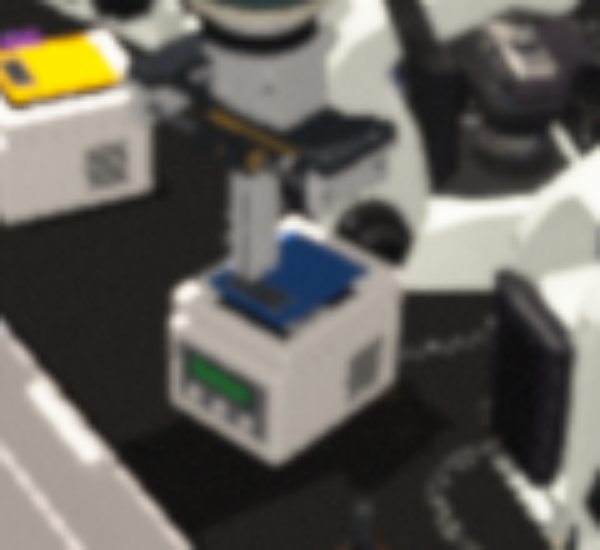

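Run:
```python
from h import *
im=cams.get_image('wrist')
S=3.3
for n,(a,b) in dict(frontL=(140,275),frontM=(290,278),frontR=(440,278),midL=(140,350),midR=(440,350),backL=(150,480),backR=(440,480),padL=(200,345),padR=(405,345),rimL=(75,400),rimF=(300,210),rimR=(508,400),tip=(270,325),tip2=(335,325)).items():
    p=[[160+a/S,130+b/S]]; print(n,np.round(p[0]),np.round(toworld(im,p),1))
s=bot.read_state();print(s['time'],np.round(s['eef_pos'],2),np.round(s['wrist_force'],2))
```

```text
frontL [202. 213.] [[463.9 -10.7 111.3]]
frontM [248. 214.] [[456.9  17.5 110.7]]
frontR [293. 214.] [[449.5  45.9 109.6]]
midL [202. 236.] [[479.5  -7.1 111. ]]
midR [293. 236.] [[464.2  50.6 109.4]]
backL [205. 275.] [[507.9   1.4 110.6]]
backR [293. 275.] [[492.2  59.6 110. ]]
padL [221. 235.] [[474.9   4.1 111.8]]
padR [283. 235.] [[464.8  43.4 110. ]]
rimL [183. 251.] [[500.2 -18.4  99.5]]
rimF [251. 194.] [[446.6  16.7  98.8]]
rimR [314. 251.] [[475.2  70.7 100.1]]
tip [242. 228.] [[460.   14.8 128.8]]
tip2 [262. 228.] [[464.2  28.7 110.5]]
5.8 [466.81  21.19 103.7 ] [-0.05 -0.52  0.19]
```

Run:
```python
from h import *
im=cams.get_image('wrist')
for col in (236,240,244,252,256,260,264):
    rows=list(range(222,250,2))
    w=toworld(im,[[col,r] for r in rows])
    print(col,[(r,)+tuple(np.round(p).astype(int)) for r,p in zip(rows,w)][:8])
im=cams.get_image('scene')
cv2.imwrite('pics/s6.png',cv2.resize(im['frame'][160:200,245:290],None,fx=13,fy=13,interpolation=0))
for row in range(174,192): print(row,[tuple(np.round(p).astype(int)) for p in toworld(im,[[u,row] for u in (258,260,262,264)])])
```

```text
236 [(222, np.int64(464), np.int64(12), np.int64(111)), (224, np.int64(465), np.int64(12), np.int64(112)), (226, np.int64(467), np.int64(12), np.int64(111)), (228, np.int64(468), np.int64(13), np.int64(111)), (230, np.int64(460), np.int64(12), np.int64(132)), (232, np.int64(460), np.int64(12), np.int64(135)), (234, np.int64(461), np.int64(12), np.int64(137)), (236, np.int64(460), np.int64(12), np.int64(140))]
240 [(222, np.int64(463), np.int64(14), np.int64(111)), (224, np.int64(464), np.int64(14), np.int64(112)), (226, np.int64(466), np.int64(15), np.int64(111)), (228, np.int64(460), np.int64(14), np.int64(130)), (230, np.int64(460), np.int64(14), np.int64(132)), (232, np.int64(460), np.int64(14), np.int64(135)), (234, np.int64(460), np.int64(14), np.int64(137)), (236, np.int64(460), np.int64(14), np.int64(140))]
244 [(222, np.int64(462), np.int64(16), np.int64(112)), (224, np.int64(463), np.int64(17), np.int64(112)), (226, np.int64(466), np.int64(17), np.int64(111)), (228, np.int64(459), np.int64(16), np.int64(129)), (230, np.int64(459), np.int64(16), np.int64(132)), (232, np.int64
[... 4468 characters left out ...]
, (np.int64(466), np.int64(22), np.int64(108)), (np.int64(469), np.int64(15), np.int64(112)), (np.int64(477), np.int64(14), np.int64(109))]
189 [(np.int64(456), np.int64(19), np.int64(110)), (np.int64(462), np.int64(16), np.int64(109)), (np.int64(468), np.int64(13), np.int64(108)), (np.int64(475), np.int64(11), np.int64(108))]
190 [(np.int64(456), np.int64(18), np.int64(106)), (np.int64(460), np.int64(12), np.int64(109)), (np.int64(466), np.int64(9), np.int64(108)), (np.int64(473), np.int64(8), np.int64(106))]
191 [(np.int64(469), np.int64(40), np.int64(83)), (np.int64(458), np.int64(9), np.int64(107)), (np.int64(462), np.int64(3), np.int64(109)), (np.int64(468), np.int64(0), np.int64(109))]
```

View pics/s6.png

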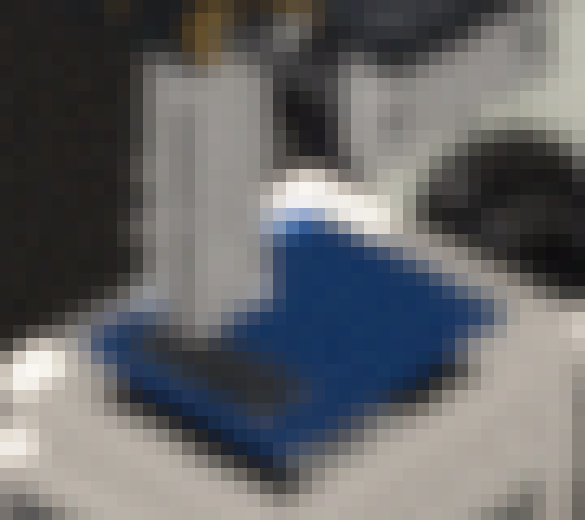

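Both cameras put the closed fingertips at z≈127. That is about 20 mm above the reported TCP and well off the hatch, which agrees with the zero wrist force. The hatch is flat and shut at about 110. I'll keep going down gently and watch the force.

```bash
python3 -m crank '[[[0,0,0.08],0],[[0,0,0.16],0],[[0,0,0.24],0],[[0,0,0.29],0],[[0,0,0.32],0],[[0,0,0.32],0]]'
python3 - <<'E'
from h import *
s=bot.read_state();print(s['time'],np.round(s['eef_pos'],2),np.round(s['wrist_force'],2))
im=cams.get_image('wrist')
w=toworld(im,[[c,r] for c in (240,260) for r in range(206,230,2)])
print(np.round(w).astype(int).tolist())
cv2.imwrite('pics/w7.png',cv2.resize(im['frame'][130:300,160:340],None,fx=3.3,fy=3.3))
E
```

```text
time: 6.5
eef_pos: [466.7, 21.1, 90.7]
ee_rot: [-0.135, 0.991, -0.0, -0.0]
wrist_force: [0.1, 0.3, -0.4]
opening: 0.5
6.5 [466.71  21.13  90.71] [ 0.07  0.35 -0.42]
[[452, 11, 100], [459, 12, 83], [460, 13, 84], [462, 13, 83], [463, 13, 84], [465, 14, 83], [466, 14, 84], [457, 13, 110], [458, 13, 110], [460, 13, 111], [461, 14, 111], [460, 14, 116], [449, 23, 99], [455, 26, 83], [457, 26, 84], [458, 26, 83], [459, 27, 84], [461, 27, 84], [454, 24, 107], [454, 24, 110], [455, 25, 111], [456, 25, 111], [457, 25, 111], [457, 25, 116]]
```

View pics/w7.png

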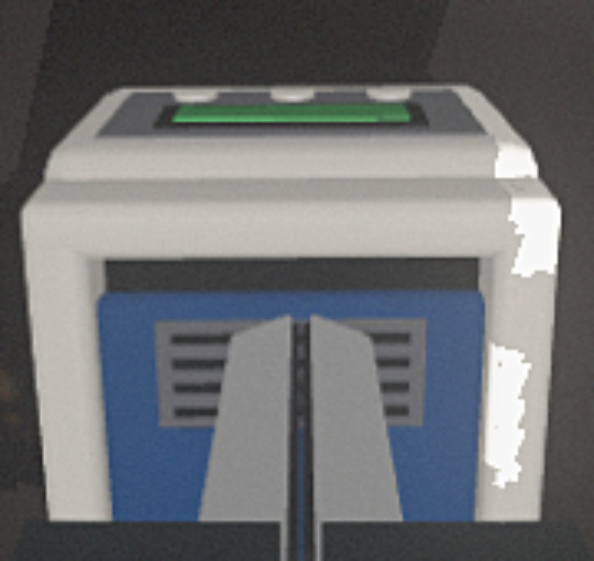

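```bash
python3 -m crank '[[[-0.04,0,0.025],0],[[-0.04,0,0.05],0],[[-0.04,0,0.05],0]]'; python3 -m crank '[[[0,0,0.025],0],[[0,0,0.05],0],[[0,0,0.05],0]]'
```

```text
time: 6.85
eef_pos: [468.6, 21.7, 88.9]
ee_rot: [-0.135, 0.991, -0.0, 0.0]
wrist_force: [0.6, 0.5, 0.7]
opening: 0.5
time: 7.15
eef_pos: [468.4, 21.6, 86.9]
ee_rot: [-0.135, 0.991, -0.0, 0.0]
wrist_force: [1.5, 0.6, 2.2]
opening: 0.8
```

```bash
python3 -m crank '[[[0,0,0.025],0],[[0,0,0.05],0],[[0,0,0.05],0]]'; python3 -m crank '[[[0,0,0.025],0],[[0,0,0.05],0],[[0,0,0.05],0]]'
```

```text
time: 7.45
eef_pos: [468.4, 21.6, 84.8]
ee_rot: [-0.135, 0.991, -0.0, 0.0]
wrist_force: [0.8, 1.6, 2.7]
opening: 0.4
time: 7.75
eef_pos: [468.3, 21.6, 82.8]
ee_rot: [-0.135, 0.991, -0.0, -0.0]
wrist_force: [1.9, 1.1, 1.7]
opening: 0.7
```

```bash
python3 -m crank '[[[0,0,0.025],0],[[0,0,0.025],0]]'
python3 - <<'E'
from h import *
s=bot.read_state();print(s['time'],np.round(s['eef_pos'],2),np.round(s['wrist_force'],2))
im=cams.get_image('wrist')
S=3.3
for n,(a,b) in dict(frontL=(140,310),frontR=(440,310),padL=(190,360),padR=(405,360),rimF=(300,220)).items():
    p=[[160+a/S,130+b/S]]; print(n,np.round(toworld(im,p),1))
cv2.imwrite('pics/w8.png',cv2.resize(im['frame'][130:300,160:340],None,fx=3.3,fy=3.3))
E
```

```text
time: 7.95
eef_pos: [468.4, 21.6, 82.0]
ee_rot: [-0.135, 0.991, -0.0, 0.0]
wrist_force: [-0.8, -0.1, 7.4]
opening: 0.3
7.95 [468.42  21.56  82.  ] [-0.79 -0.09  7.42]
frontL [[467.2  -8.  102.1]]
frontR [[452.6  44.9 102. ]]
padL [[474.4   3.2 102.3]]
padR [[463.3  41.4 103.3]]
rimF [[443.3  15.7 100.3]]
```

View pics/w8.png

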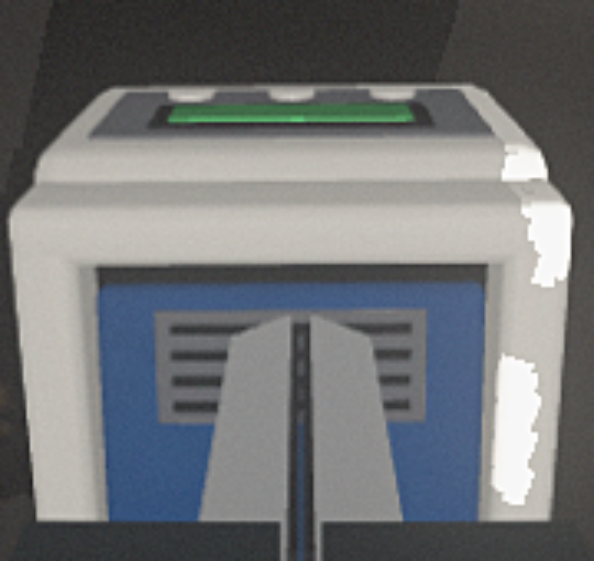

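The force rose to 7.4 N and the hatch front dropped about 8 mm, so it is at the hard stop. Releasing upward, ahead of the hatch.

```bash
python3 -m crank '[[[0,0,-0.15],0],[[0,0,-0.6],0],[[0.3,0,-1.4],0],[[0.6,0,-2.3],0],[[1,0,-3.2],0],[[1.4,0,-4],0],[[1.5,0,-4.3],0],[[1.5,0,-4.3],0]]'
python3 - <<'E'
from h import *
im=cams.get_image('wrist'); cv2.imwrite('pics/w9.png',im['frame'])
im=cams.get_image('scene');cv2.imwrite('pics/s9.png',cv2.resize(im['frame'][110:310,100:410],None,fx=2.5,fy=2.5))
E
```

```text
time: 8.8
eef_pos: [410.8, 5.6, 255.1]
ee_rot: [-0.135, 0.991, 0.0, 0.001]
wrist_force: [0.9, -0.1, -0.6]
opening: 0.3
```

View pics/w9.png

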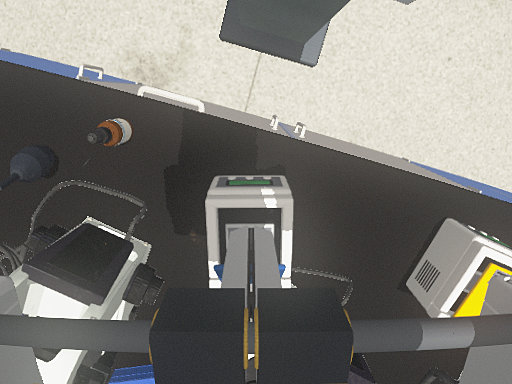

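View pics/s9.png

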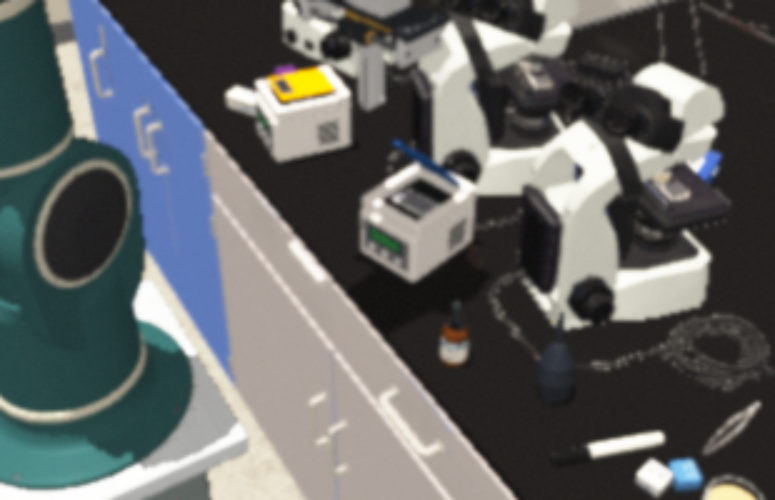

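The hatch (scene view, about (430,160)) has popped up, and the finger is well above it and out in front. I'll watch for a couple of seconds and then check its angle.

```bash
for i in 1 2 3; do python3 -m crank '[[[0,0,0],0],[[0,0,0],0],[[0,0,0],0],[[0,0,0],0],[[0,0,0],0],[[0,0,0],0],[[0,0,0],0],[[0,0,0],0]]' | head -2; done
cat > chk.py <<'E'
from h import *
import sys
for c in ('scene','top'):
    im=cams.get_image(c); f=im['frame']
    cv2.imwrite(f'pics/{c}_{sys.argv[1]}.png',cv2.resize(f[110:310,100:410],None,fx=2.5,fy=2.5))
    hsv=cv2.cvtColor(f,cv2.COLOR_BGR2HSV)
    b=(hsv[...,0]>95)&(hsv[...,0]<125)&(hsv[...,1]>110)&(im['depth']>0)
    v,u=np.nonzero(b); P=toworld(im,np.c_[u,v]); P=P[(abs(P[:,0]-500)<80)&(abs(P[:,1]-25)<70)&(P[:,2]>90)]
    if len(P)>20:
        d=(P[:,:2]-[494.5+44,25+12])@np.array([-.964,-.267])
        print(c,len(P),'d,z ranges',np.round(np.percentile(d,[2,98])),np.round(np.percentile(P[:,2],[2,98])),'slope angle',round(np.arctan(np.polyfit(d,P[:,2],1)[0]),2))
    for l in ['yellow_reader_hatch','amber_dropper','blower','slides','stain_jar','marker']:
        for r in cams.regions_of(c,l)[:1]:
            vs,us=np.nonzero(r['pixels']&(im['depth']>0)); P=toworld(im,np.c_[us,vs]); print(' ',l,round(r['p'],2),np.round(np.median(P,0)))
s=bot.read_state();print(s['time'],np.round(s['wrist_force'],2))
E
python3 chk.py a
```

```text
time: 9.7
eef_pos: [410.5, 5.6, 253.9]
time: 10.5
eef_pos: [410.5, 5.6, 253.9]
time: 11.3
eef_pos: [410.5, 5.6, 253.9]
scene 69 d,z ranges [25. 57.] [133. 174.] slope angle 0.89
  yellow_reader_hatch 0.71 [486. 354. 107.]
  amber_dropper 0.47 [ 415. -190.   46.]
  blower 0.75 [ 486. -295.   46.]
  slides 0.46 [441. 504.  18.]
  stain_jar 0.28 [484.   1.  80.]
  marker 0.76 [ 481. -393.   12.]
  yellow_reader_hatch 0.95 [486. 361. 110.]
  amber_dropper 0.6 [ 415. -177.   51.]
  blower 0.48 [ 486. -281.   57.]
  slides 0.79 [453. 494.  26.]
  stain_jar 0.44 [521. 493.  49.]
  marker 0.59 [ 483. -389.   14.]
12.0 [ 1.42 -0.32 -0.16]
```

View pics/scene_a.png

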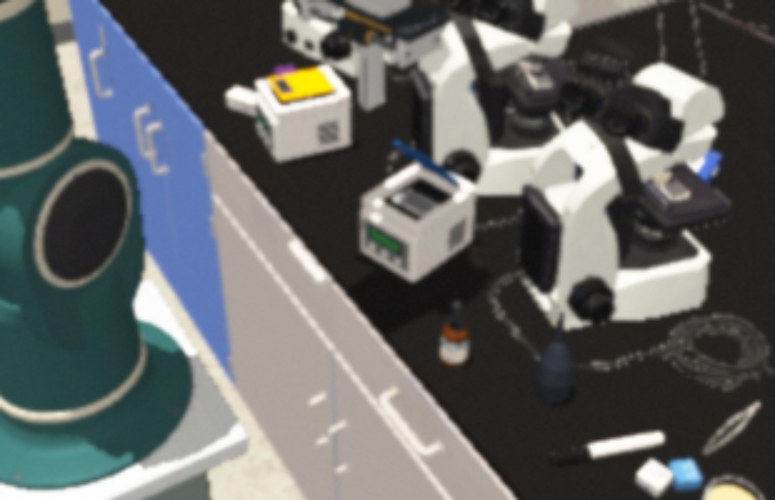

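The hatch has stood steady for over 3 s at about 0.87 rad, with its front edge at 174 mm (177 expected). The yellow hatch and the loose things haven't moved. Handing in.

```bash
python3 -c "
from station import bot
print(bot.sign_off())"
```

```text
the job is handed in; nothing more can be done
None
```

I opened the blue reader: one gentle press on the ribbed pad with the closed fingertips, then a straight lift away. The hatch popped up, and I handed the job in after 12 s of the 34 s allowed.

- **Press:** the force was 2–3 N on the way down and about 7 N at the hard stop, where the hatch front had dropped about 8 mm.
- **After release:** I watched for about 3 s and the hatch stayed open. The scene camera measured its slope at 0.89 rad and its front edge 174 mm up (177 expected). The fingers were well above it and in front, touching nothing.
- **Surroundings:** the yellow hatch was still shut at about 110 mm. The loose things measured within about 4 mm of where they started, which is within camera noise.

Some readings disagreed:

- **Fingertip height:** the closed fingertips sat about 20 mm above the reported TCP. I caught this from the camera depth and the zero force, and after that went by contact force rather than the reported height.
- **Stain jar:** in the scene view, one low-confidence detection (0.28) of the stain jar was really the blue reader. The top view shows the jar in place.
- **Hatch slope:** the final slope rests on the scene camera alone. The top camera saw too little blue to check it.

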